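# Free the squeeze-tab lid of the long tin box

## Task

In the food-bank store, open the long narrow storage box: pinch the two tabs on its lid towards each other so that the snap hooks let go, and lift the lid off while the box stays standing on the table where it is. Lay the lid right way up on the middle of the wooden board, setting it down rather than dropping it, and let go. Leave the square box with the similar lid alone.

Things in the scene. Friction and masses are not known exactly. Their poses are not given: they have to be found in the camera images.
- long_box: Clear box, loose, 0.5 kg, long and narrow: 150 (x) x 70 (y) x 70 mm high, two small tins inside, shut by long_lid. Origin: centre of its underside; z up. Hooks below the lid's tabs catch inside its long walls; both let go once each tab is pressed in 4 of its 7 mm. If one is still caught, the box rises with the lid. A squeeze a few mm off centre just shifts the box a little.
- long_lid: White lid, 0.1 kg: plate 154 x 74 (y) x 4 mm. Origin: middle of the plate's underside, level with the box rim; axes as the box. A fixed block (44 x 26, 30 mm high) stands between two upright tabs at +y and -y: 36 mm wide (x), top 36 mm above the origin, outer faces 55 mm apart, 41 when squeezed to the stops (3 to 8 N each); then it can be carried by them. Skirts reach 16 mm below the origin.
- board: Plain wooden board fixed on the table, 220 (x) x 160 (y) x 12 mm thick. Origin: centre of its underside, on the table; its top is 12 mm higher.
- square_box: The bystander: a clear plastic box, 110 x 110 x 90 mm high, with one big can inside and a white lid with a similar block and tabs (up to 126 mm over the table). Not to be opened or moved. Origin: centre of its underside.
Not all that is in view belongs to the job. Leave any yellow look-alike of the long_box alone.

How it is judged (in metres and radians):
On the way, in this order (a step that is already met when the one before it is completed fails the run):
1. the lid is held by the fingers and lifted clear of the long box, which stands on the table (z of long_lid in the frame of long_box above 0.095 m and contact force between the fingers and long_lid above 1 N and height (world z) of long_box below 0.008 m and angle between long_box's own z axis and vertical below 0.1 rad), for 0.1 s.
2. the lid, still held, is lowered to within about 15 mm of the board (horizontal distance between long_lid and board below 0.05 m and z of long_lid in the frame of board below 0.043 m and contact force between the fingers and long_lid above 1 N), for 0.04 s.
At the end, for the whole second after the job is handed in: The lid lies at rest, right way up and flat (within 7 degrees) on the board, its centre within 50 mm of the board's centre; the long box stands upright within 50 mm of its starting place; the square box is within 20 mm of where it was (horizontal distance between long_lid and board below 0.05 m and z of long_lid in the frame of board between 0.02 and 0.036 m and angle between long_lid's own z axis and vertical below 0.12 rad and linear speed of long_lid below 0.03 m/s and distance of long_box from where it was at the start of the episode below 0.05 m and angle between long_box's own z axis and vertical below 0.1 rad and distance of square_box from where it was at the start of the episode below 0.02 m); the robot touches nothing.
It fails at once if the long box is lifted off the table by more than 20 mm (height (world z) of long_box above 0.02 m).
It fails at once if the long box is tipped by more than 20 degrees (angle between long_box's own z axis and vertical above 0.35 rad).
It fails at once if the square box is pushed or lifted by more than 20 mm (distance of square_box from where it was at the start of the episode above 0.02 m).
It also fails if it takes over 32 s, if anything falls off the work surface, if the arm or the gripper's body presses on something with over 40 N, if the wrist force passes 120 N, or if a joint passes its speed limit or range.

## Robot

A 6-joint arm with a two-finger parallel gripper is mounted at the origin on the work surface. World frame = base frame: x ahead of the robot, y to its left, z up, the work surface at z = 0. Lengths are in m, angles in degrees, forces in N, time in s.
With the tool pointing down it reaches from about 0.4 to 0.825 m from the base axis. Payload 7 kg.
Tool frame: the origin (TCP) lies at the very end of the fingers, on their centre line; the grasp point (between the pads) lies 19 mm behind it; z points along the fingers, y is the line along which they close (so a half turn about z gives the same grasp; the last joint's range is limited). The gripper opens to 88 mm and grips with 3 to 60 N. Pads are 19 mm wide; open, the fingers measure 130 mm over their backs; the gripper's body (78 mm by 193 mm) begins 47 mm behind the grasp point.
Start: joints at [-49.269, 20.546, 0.682, 0, -70.136, -16.507], TCP at [0.277, -0.616, 0.227] pointing down, gripper open.
Joint ranges: [-176.03, 176.03], [-82.01, 121.73], [-58.28, 71.71], [-173.87, 95.51], [-174.79, -0.11], [-173.66, 173.66]. Speed limits (degrees/s): [136.94, 136.94, 172.46, 180, 180, 180].

## Interface

Orientations are given as [roll, pitch, yaw] about the fixed x, y, z axes, in that order (R = Rz(yaw) Ry(pitch) Rx(roll)).
In Python, from plant import get_state, capture, close_job, regions_of gives the robot as it stands.
- The arm moves only by the tool jog_arm, never from a script. Its argument "moves" is a list of rows, each a list of 3 entries, a list of its own where there are three numbers: the shift along the tool's x, y, z in cm, then the turn about the tool's z in degrees, then the finger opening in cm, from 0 to 8.76. A call has 1 to 12 rows; each row shifts and turns the commanded pose from where the row before left it, along the tool's axes as they then stand; what a row does not reach is not made up. A row lasts 1/8 s, in which the tool goes at most 62.5 mm and 10.7 degrees, less where a joint would pass 70% of its speed; a pose out of reach is approached as far as the arm can. A call is refused whole if a number of a shift passes 6.25 or a number of a turn 10.7, either way. A call with a gripper value outside its range is refused whole. The fingers move at their own pace and stop on an object; "newtons" is the grip in N (left out, the last holds). Time passes only in rows, so rows that do not move let the fingers close. It gives the time, the measured TCP pose, the force, the opening and the grip force at its end, in the units of the state.
- get_state(): the state, without advancing time (a new reading comes with each control period).
- capture(name): name is "scene" or "top"; returns a dict with "pixels" (400x640x3 uint8, blue, green, red), "mtx" (3x3 intrinsics, pixels), "k1" (the pictures are not rectified: a ray, as slopes to the right and down, at radius r is drawn at 1 + k1 r^2 times it, then the intrinsics apply), "world_from_camera" (4x4, takes a point from camera to world coordinates). Camera axes: x right, y down, z forward; pixel columns grow to the right and rows downward; lengths in m; the calibration is good to about 2 mm. A picture is of the moment at which its call begins. There is no depth.
- close_job(): hands the job in; it is judged then, once.
Trained networks look in a picture, given as the dict that the camera call returned (one of the last four; its "shot" number tells which), for a name from the list of things; names that differ only in an ending like _2 or _b are one class to them, and where a whole thing is asked for, a point or a joint stands for the part that bears it (a point fixed in the world has none). Each returns a list of dicts, best first, with "confidence" (0 to 1); they miss things now and then, are a little off and sometimes report something else, mostly with a low value. They report only what shows in the picture. A call takes as long as a camera call. They do not tell look-alikes from the thing itself.
- regions_of(picture, thing): "pixels" (400x640 bool, what is visible of it) and "pixel" ([column, row] in pixels, amid what is visible of it).
The state is a dict: "time_s": time; "joints": joint angles; "qd": joint speeds; "joint_torque": joint torques, N m; "tcp_pos": TCP position; "eef_rot": TCP orientation; "contact_force": force on the tool from outside, world axes, zero at the start; "moment": the same for the moment, N m; "gripper_width": finger opening in m; "gripper_force": force on a finger pad.
Only numpy, scipy, OpenCV 4.12 (cv2) and the standard library are available. Lean on these libraries where they do the work, as an engineer would, in place of code of your own. Each camera call takes 0.05 s, during which the arm holds its last target. There are 200 camera calls.

## Working session

There is one attempt and no reset: what is moved stays moved. The work goes in short steps, Python scripts to look and compute and a tool call to move; the robot and the scene stay as the last step left them, time stands still between calls to the robot, and variables do not carry over. Pictures are saved under pics/ and viewed, at most 10 in all, crops included, and the job is handed in when it is done.

Besides the shell and the picture viewer there is one more tool, called as a command line: name --argument value ..., lists and objects as JSON in quotes. jog_arm: Moves the arm, as the interface text tells. Its arguments: {"type":"object","properties":{"moves":{"type":"array"},"newtons":{"type":"number"}},"required":["moves"]}

```bash
mkdir -p pics
cat > h.py <<'E'
import numpy as np, cv2
from plant import *
def ray(p,px):
    d=np.array([p["k1"],0,0,0,0],float)
    u=cv2.undistortPoints(np.array([[px]],float),p["mtx"],d)[0,0]
    T=np.array(p["world_from_camera"]); return T[:3,3],T[:3,:3]@np.array([u[0],u[1],1])
def at(p,px,z):
    o,d=ray(p,px); return o+d*(z-o[2])/d[2]
def proj(p,X):
    T=np.linalg.inv(np.array(p["world_from_camera"])); X=np.atleast_2d(X)@T[:3,:3].T+T[:3,3]
    return cv2.projectPoints(X,np.zeros(3),np.zeros(3),p["mtx"],np.array([p["k1"],0,0,0,0],float))[0][:,0]
E
python3 - <<'E'
from h import *
np.set_printoptions(precision=3,suppress=True)
s=get_state();print(s)
for n in("scene","top"):
    p=capture(n);cv2.imwrite(f"pics/{n}1.png",p["pixels"]);print(n,p["world_from_camera"],p["mtx"],p["k1"])
    for t in("long_box","long_lid","board","square_box"):
        for r in regions_of(p,t): print(t,round(r["confidence"],2),r["pixel"],r["pixels"].sum(),at(p,r["pixel"],{"long_box":.07,"long_lid":.08,"board":.012,"square_box":.1}[t]), cv2.minAreaRect(np.argwhere(r["pixels"])[:,::-1].astype(np.float32)))
E
```

```text
{'time_s': 0.0, 'joints': array([-49.268,  20.592,   0.633,  -0.021, -70.136, -16.507]), 'qd': array([ 0.006,  0.042,  0.002, -0.071, -0.034, -0.093]), 'joint_torque': array([ -0.001, -58.272,  29.304,   6.997,   0.007,  -0.   ]), 'tcp_pos': array([ 0.277, -0.615,  0.226]), 'eef_rot': array([ 179.904,   -0.008, -155.782]), 'contact_force': array([ 0.768, -0.101,  0.307]), 'moment': array([0.022, 0.008, 0.069]), 'gripper_force': 0.0, 'gripper_width': 0.08745135721398815}
scene [[ 0.839  0.411 -0.356  0.773]
 [ 0.544 -0.629  0.556 -0.481]
 [ 0.005 -0.66  -0.751  0.773]
 [ 0.     0.     0.     1.   ]] [[409.186   0.    316.789]
 [  0.    409.186 190.37 ]
 [  0.      0.      1.   ]] -0.10826035924558922
long_box 0.8 [390.6, 157.4] 1200 [0.534 0.231 0.07 ] ((389.18768310546875, 157.51744079589844), (64.3083267211914, 34.069950103759766), 21.250507354736328)
long_box 0.57 [337.3, 104.8] 1825 [0.314 0.341 0.07 ] ((337.60003662109375, 105.69999694824219), (35.77708435058594, 60.373836517333984), 63.43495178222656)
long_lid 0.59 [393.4, 136.7] 1253 [0.51  0.294 0.08 ] ((396.6758117675781, 135
[... 854 characters left out ...]
264.24261474609375), (71.60902404785156, 37.74618911743164), 21.250505447387695)
long_box 0.93 [217.8, 184.2] 351 [0.484 0.261 0.07 ] ((219.4755859375, 180.21951293945312), (6.914461135864258, 60.90312194824219), 24.77513885498047)
long_lid 0.61 [199.0, 172.3] 2202 [0.509 0.303 0.08 ] ((201.7105255126953, 171.7183380126953), (33.62104034423828, 68.1507568359375), 24.676862716674805)
board 0.88 [340.7, 173.4] 5965 [ 0.524 -0.022  0.012] ((339.045654296875, 171.37637329101562), (67.45484161376953, 90.68126678466797), 10.823012351989746)
square_box 0.65 [438.7, 154.3] 2930 [ 0.563 -0.236  0.1  ] ((438.6716003417969, 153.98817443847656), (54.76923370361328, 55.92308044433594), 22.61986541748047)
```

Run:
```python
from h import *
a=cv2.imread("pics/scene1.png");b=cv2.imread("pics/top1.png")
c=np.hstack([cv2.resize(b[120:320,120:280],(400,500),interpolation=2),cv2.resize(a[70:220,300:420],(400,500),interpolation=2)])
cv2.imwrite("pics/c1.png",c)
```

```text
(no output)
```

View pics/top1.png

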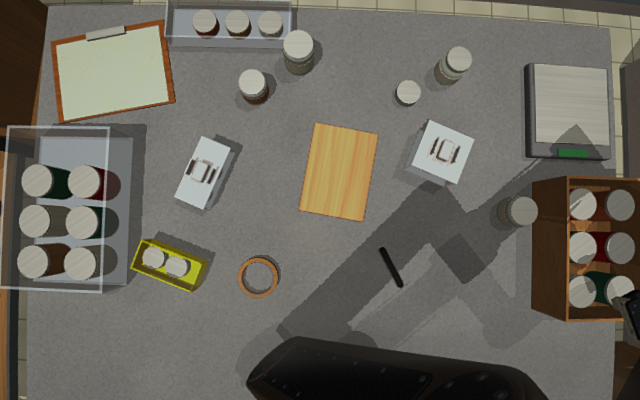

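View pics/scene1.png

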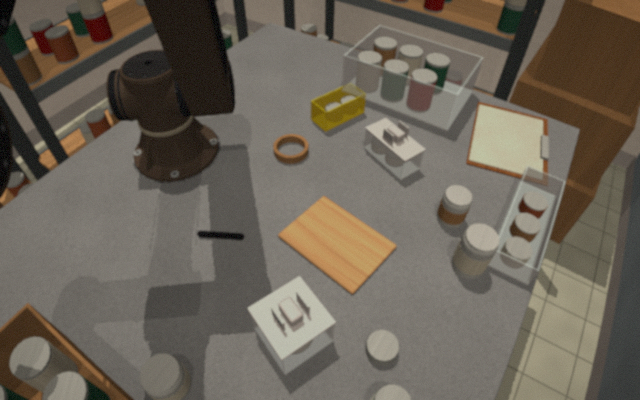

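View pics/c1.png

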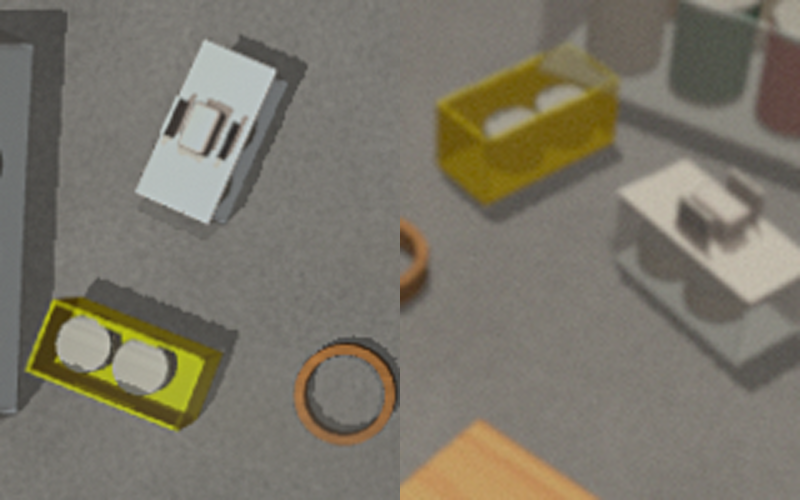

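Candidates in top view: the white-lidded long box (205,173), the yellow look-alike (169,265), and the square box (440,152). The crop shows the first one is clear, long, narrow and has block and tabs on a white lid, so that is the one.

```bash
cat >> h.py <<'E'
def rect(p,mask,z):
    cs,_=cv2.findContours(mask.astype(np.uint8),0,1); c=max(cs,key=cv2.contourArea)[:,0]
    w=np.array([at(p,q,z)[:2] for q in c.astype(float)])
    (cx,cy),(a,b),t=cv2.minAreaRect((w*1000).astype(np.float32))
    if a<b: a,b,t=b,a,t+90
    return round(cx,1),round(cy,1),round(a,1),round(b,1),round((t+90)%180-90,1)
def tool(T): 
    s=get_state(); y=np.radians(s["eef_rot"][2]); d=np.array(T)-s["tcp_pos"]
    x=np.array([np.cos(y),np.sin(y),0]); yy=np.array([np.sin(y),-np.cos(y),0])
    return np.round([d@x*100,d@yy*100,-d[2]*100],2)
E
python3 - <<'E'
from h import *
for n in("top","scene"):
    p=capture(n); im=p["pixels"]
    for r in regions_of(p,"long_lid")[:2]:
        print(n,"lid",r["confidence"],r["pixel"],rect(p,r["pixels"],.074))
    for r in regions_of(p,"board")[:1]: print("board",rect(p,r["pixels"],.012))
    if n=="top":
        m=np.zeros((400,640),bool); m[125:220,165:245]=im[125:220,165:245].min(2)>150
        m=cv2.morphologyEx(m.astype(np.uint8),cv2.MORPH_CLOSE,np.ones((3,3)));print("white",rect(p,m,.074))
        h=cv2.cvtColor(im,cv2.COLOR_BGR2HSV);m=np.zeros((400,640),bool);m[110:235,290:390]=h[110:235,290:390,1]>80;print("brd",rect(p,m,.012))
E
```

```text
top lid 0.6 [202.7, 172.1] (510.7, 298.4, 157.4, 78.1, -20.7)
board (528.7, -16.3, 224.4, 162.9, -9.7)
white (511.2, 298.9, 153.2, 74.4, -21.9)
brd (528.6, -16.0, 219.8, 160.1, -8.9)
scene lid 0.9 [395.2, 138.9] (516.4, 309.0, 158.9, 101.1, -21.7)
board (530.5, -19.2, 225.7, 167.3, -9.1)
```

jog_arm --moves '[[[-4.4,2.8,-0.7],0,8.76],[[-4.4,2.8,-0.7],0,8.76],[[-4.4,2.8,-0.7],0,8.76],[[-4.4,2.8,-0.7],0,8.76],[[-4.4,2.8,-0.7],0,8.76],[[-4.4,2.8,-0.7],0,8.76],[[0,0,0],10,8.76],[[0,0,0],10,8.76],[[0,0,0],10,8.76],[[0,0,0],6.1,8.76],[[0,0,0],10,8.76],[[0,0,0],0,8.76]]'

```text
time_s: 2.3
tcp_pos: [0.4487, -0.354, 0.2686]
eef_rot: [180.0, 0.0, 158.2]
contact_force: [0.1, 0.8, 0.8]
gripper_width: 0.0873
gripper_force: 0.0
```

Run:
```python
from h import *
s=get_state();print(s["joints"],s["contact_force"],s["eef_rot"],tool([.511,.299,.22]))
```

```text
[-1.86632592e+01  9.39727054e+00 -8.91328895e+00 -8.35673398e-04
 -7.16811934e+01 -9.31485305e+01] [0.09021765 0.80144893 0.80605636] [1.79998755e+02 8.19109953e-03 1.58187948e+02] [18.48 62.94  4.86]
```

jog_arm --moves '[[[1.54,5.24,0.4],0,8.76],[[1.54,5.24,0.4],0,8.76],[[1.54,5.24,0.4],0,8.76],[[1.54,5.24,0.4],0,8.76],[[1.54,5.24,0.4],0,8.76],[[1.54,5.24,0.4],0,8.76],[[1.54,5.24,0.4],0,8.76],[[1.54,5.24,0.4],0,8.76],[[1.54,5.24,0.4],0,8.76],[[1.54,5.24,0.4],0,8.76],[[1.54,5.24,0.4],0,8.76],[[0,0,0],0,8.76]]'

```text
time_s: 3.8
tcp_pos: [0.5063, 0.2471, 0.2236]
eef_rot: [-180.0, -0.0, 158.6]
contact_force: [-0.7, -0.1, -0.3]
gripper_width: 0.0874
gripper_force: 0.0
```

Run:
```python
from h import *
s=get_state();print(s["joints"],tool([.511,.299,.12]))
```

```text
[ 4.59137377e+01  1.02300319e+01 -1.38506958e+01 -2.15604163e-03
 -6.59709023e+01 -1.57349526e+02] [ 1.46  5.   10.36]
```

jog_arm --moves '[[[0.7,2.5,0.4],0.4,8.76],[[0.76,2.5,0],0,8.76],[[0,0,3],0,8.76],[[0,0,3],0,8.76],[[0,0,3],0,8.76],[[0,0,1],0,8.76],[[0,0,0],0,8.76]]'

```text
time_s: 4.68
tcp_pos: [0.5118, 0.296, 0.1206]
eef_rot: [-180.0, -0.0, 157.8]
contact_force: [-0.0, -0.7, 0.9]
gripper_width: 0.0877
gripper_force: 0.0
```

Run:
```python
from h import *
s=get_state();print(s["joints"],tool([.511,.299,.081]))
p=capture("scene");im=p["pixels"].copy()
c=np.array([.511,.299]);t=np.radians(-21.9);R=np.array([[np.cos(t),-np.sin(t)],[np.sin(t),np.cos(t)]])
for pts in ([[-77,-37,74],[77,-37,74],[77,37,74],[-77,37,74]],[[-18,-27.5,106],[18,-27.5,106],[18,27.5,106],[-18,27.5,106]]):
    q=np.array(pts)/1000; w=np.c_[q[:,:2]@R.T+c,q[:,2]]
    for u in proj(p,w): cv2.circle(im,tuple(int(round(v)) for v in u),1,(0,0,255),-1)
cv2.imwrite("pics/c2.png",cv2.resize(im[60:210,300:500],(800,600),interpolation=2))
```

```text
[ 4.89841763e+01  1.78697746e+01 -1.81807442e+01  1.59131803e-02
 -5.39881781e+01 -1.61237173e+02] [0.18 0.25 3.96]
```

View pics/c2.png

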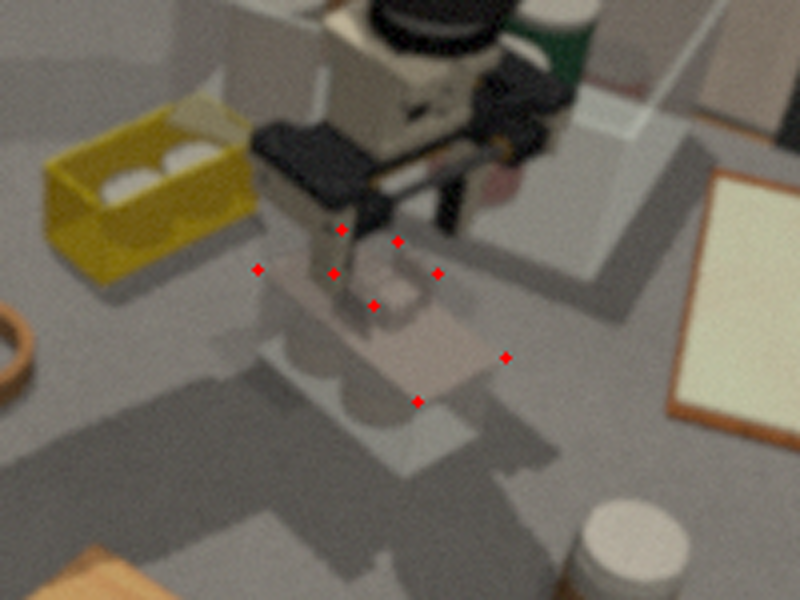

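jog_arm --moves '[[[0.1,0.15,1],0,8.76],[[0,0,1.5],0,8.76],[[0,0,1.4],0,8.76],[[0,0,0],0,8.76],[[0,0,0],0,6],[[0,0,0],0,5],[[0,0,0],0,4],[[0,0,0],0,3.5],[[0,0,0],0,3.5],[[0,0,0],0,3.5],[[0,0,0],0,3.5]]' --newtons 20

```text
time_s: 6.1
tcp_pos: [0.5114, 0.2977, 0.082]
eef_rot: [180.0, 0.0, 157.7]
contact_force: [-1.4, -0.8, 5.9]
gripper_width: 0.0406
gripper_force: 20.0
```

jog_arm --moves '[[[0,0,-0.3],0,3.5],[[0,0,-0.4],0,3.5],[[0,0,-0.4],0,3.5],[[0,0,0],0,3.5]]'

```text
time_s: 6.6
tcp_pos: [0.5114, 0.2978, 0.0929]
eef_rot: [180.0, 0.0, 157.7]
contact_force: [-0.3, 0.7, -0.8]
gripper_width: 0.0406
gripper_force: 20.0
```

Run:
```python
from h import *
p=capture("scene");im=p["pixels"]
cv2.imwrite("pics/c3.png",cv2.resize(im[60:210,300:500],(800,600),interpolation=2))
```

```text
(no output)
```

View pics/c3.png

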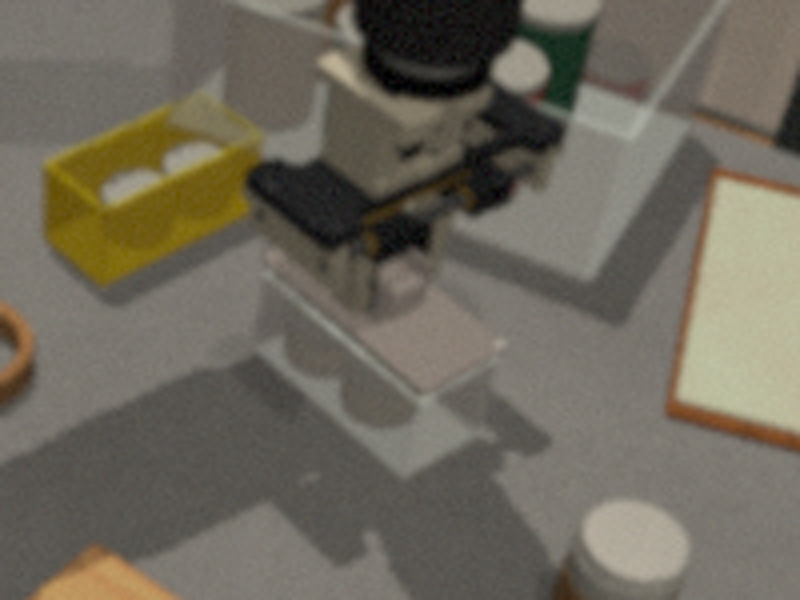

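The lid comes up cleanly (rim visible around (420,395)) and the box stays on the table; the wrist carries only about the lid's weight.

jog_arm --moves '[[[0,0,-1.5],0,3.5],[[0,0,-2.5],0,3.5],[[0,0,-2.5],0,3.5],[[0,0,-2],0,3.5],[[0,0,-1],0,3.5],[[0,0,0],0,3.5],[[-1.5,-3,0],0,3.5],[[-1.5,-3.2,0],0,3.5],[[-1.5,-3.2,0],0,3.5],[[-1.5,-3.2,0],0,3.5],[[-1.5,-3.2,0],0,3.5],[[-1.5,-3.2,0],0,3.5]]'

```text
time_s: 8.15
tcp_pos: [0.5219, 0.0863, 0.1866]
eef_rot: [-179.9, -0.1, 157.7]
contact_force: [0.5, -0.6, -1.4]
gripper_width: 0.0404
gripper_force: 20.0
```

jog_arm --moves '[[[-1.5,-3.2,0],0,3.5],[[-1.5,-3.2,0],0,3.5],[[-1.5,-3.0,0],0,3.5],[[0,0,0],0,3.5],[[0,0,0],0,3.5]]'

```text
time_s: 8.78
tcp_pos: [0.5281, -0.0165, 0.1869]
eef_rot: [-180.0, -0.1, 157.7]
contact_force: [0.5, 0.4, -1.1]
gripper_width: 0.0403
gripper_force: 20.0
```

Run:
```python
from h import *
print(tool([.5286,-.016,.045]),get_state()["contact_force"])
p=capture("scene");cv2.imwrite("pics/c4.png",cv2.resize(p["pixels"][90:300,220:500],(800,600),interpolation=2))
```

```text
[-0.03  0.06 14.19] [ 0.48195093  0.35400803 -1.13512968]
```

View pics/c4.png

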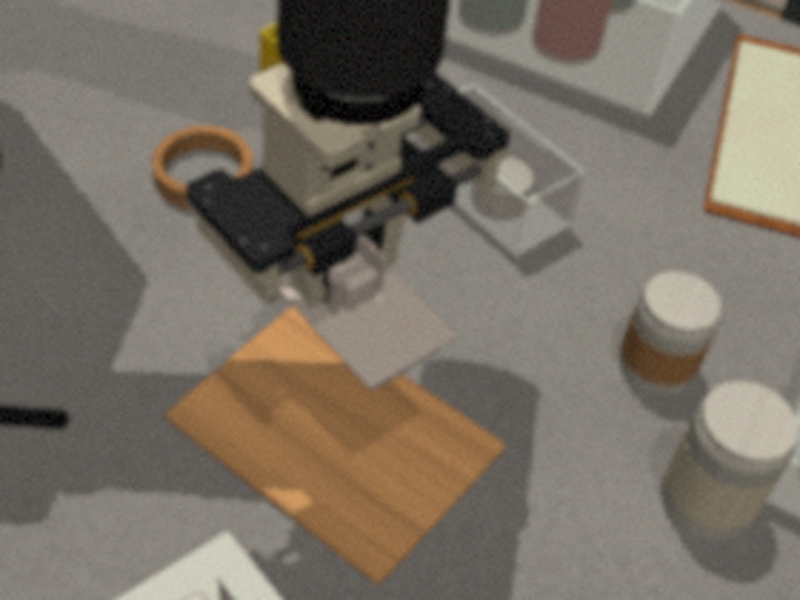

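jog_arm --moves '[[[0,0,2],0,3.5],[[0,0,3],0,3.5],[[0,0,3],0,3.5],[[0,0,3],0,3.5],[[0,0,2],0,3.5],[[0,0,0.8],0,3.5],[[0,0,0.3],0,3.5],[[0,0,0],0,3.5],[[0,0,0],0,3.5]]'

```text
time_s: 9.95
tcp_pos: [0.529, -0.0162, 0.0473]
eef_rot: [180.0, 0.1, 157.7]
contact_force: [0.2, 0.5, -1.0]
gripper_width: 0.0409
gripper_force: 20.0
```

jog_arm --moves '[[[0,0,0.2],0,3.5],[[0,0,0.1],0,3.5],[[0,0,0],0,3.5]]'

```text
time_s: 10.32
tcp_pos: [0.5284, -0.0165, 0.0435]
eef_rot: [-180.0, -0.0, 157.7]
contact_force: [0.5, 0.4, 0.2]
gripper_width: 0.0403
gripper_force: 20.0
```

jog_arm --moves '[[[0,0,0.1],0,3.5],[[0,0,0.1],0,3.5],[[0,0,0],0,3.5]]'

```text
time_s: 10.7
tcp_pos: [0.5284, -0.0164, 0.0414]
eef_rot: [-180.0, -0.0, 157.7]
contact_force: [-0.3, -0.5, -1.3]
gripper_width: 0.04
gripper_force: 20.0
```

jog_arm --moves '[[[0,0,0.1],0,3.5],[[0,0,0.1],0,3.5],[[0,0,0],0,3.5]]'

```text
time_s: 11.08
tcp_pos: [0.5285, -0.0164, 0.04]
eef_rot: [-180.0, 0.0, 157.7]
contact_force: [-1.4, 0.4, 4.5]
gripper_width: 0.0404
gripper_force: 20.0
```

Contact: 4.5 N upward, so the lid is seated. Release slowly and withdraw.

jog_arm --moves '[[[0,0,0],0,4.8],[[0,0,0],0,5.5],[[0,0,0],0,6.5],[[0,0,0],0,8.76],[[0,0,0],0,8.76],[[0,0,0],0,8.76],[[0,0,-1.5],0,8.76],[[0,0,-3],0,8.76],[[0,0,-4],0,8.76],[[0,0,-5],0,8.76],[[0,0,-4],0,8.76],[[0,0,0],0,8.76]]'

```text
time_s: 12.58
tcp_pos: [0.5304, -0.0161, 0.2194]
eef_rot: [179.7, 0.4, 157.7]
contact_force: [0.5, 0.3, 0.1]
gripper_width: 0.0876
gripper_force: 0.0
```

Run:
```python
from h import *
p=capture("scene");cv2.imwrite("pics/c5.png",cv2.resize(p["pixels"][90:300,220:500],(800,600),interpolation=2))
for r in regions_of(p,"long_lid")[:1]: print(r["confidence"],rect(p,r["pixels"],.032))
```

```text
0.59 (530.0, -14.4, 157.3, 82.0, -22.9)
```

View pics/c5.png

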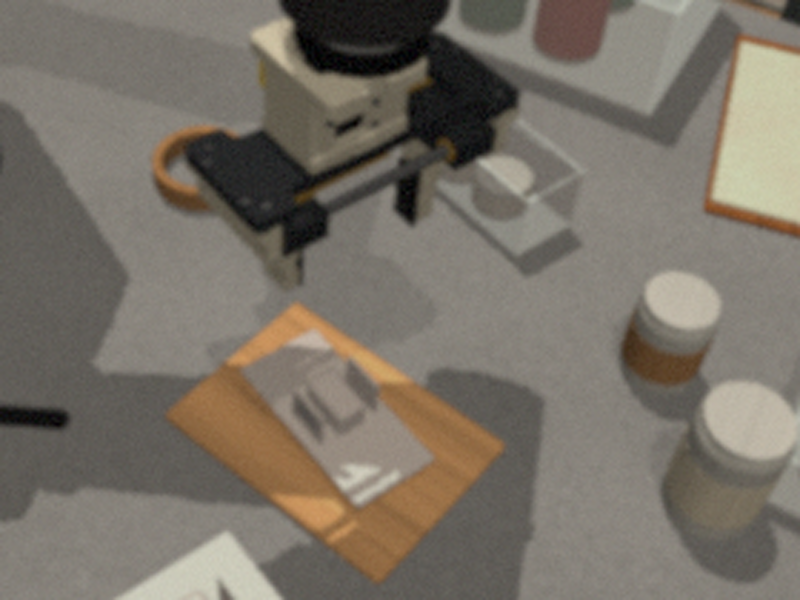

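The lid lies flat in the middle of the board (340,415 in the crop), and the box stands open where it was.

```bash
python3 -c "
from plant import *
print(close_job())"
```

```text
the job is handed in; nothing more can be done
None
```

The long box's lid lies flat and right way up on the middle of the board, about 2 mm off centre in the last picture, and the box stayed standing where it was; I kept clear of the square box and handed the job in at about 13 s, with no verdict returned.

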